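# Tip a light bar in behind a cabinet's front frame and hold it there

### The job

The display niche lies on its back on the bench, its front frame facing up, and the light bar is longer than the frame's opening. Pick up the light bar, tip it and pass it end first through the opening until all of it is behind the frame, without knocking or forcing it against the woodwork and without disturbing the other things. Finish while holding it still in there, level, parallel to the long sides and about midway between them, each end tucked under its end of the frame, touching neither the frame, the sides nor the back, so that its lead can be plugged in.

Things in the scene. Friction and masses are not known exactly. Their poses are not given: they have to be found in the camera images.
- light_bar: slim LED light bar, a straight rigid bar 335 mm long, 20 mm wide, 16 mm high: aluminium channel with a white diffuser on top and a grey cap at each end; about 0.16 kg. It lies loose on the bench, diffuser up. Origin at its centre (8 mm above its underside), x along its length, y across its width, z up out of the diffuser.
- bar_end_a (a point): centre of the bar's end face at its -x end, 167.5 mm from its origin (both ends are alike).
- bar_end_b (a point): centre of the bar's end face at its +x end.
- niche: shallow display cabinet lying on its back, open front up; it does not move. Outer 262 (x) x 422 (y) x 200 mm high; origin at the centre of its underside, z up, y along its long sides. Marble-look back panel (now the floor): top at z = 10 mm. White sides; inside 230 (x) x 390 mm (y). Small fittings stand out under 16 mm along the long wall and on the back.
- niche_mouth (a point): centre of the opening, at the top face of the niche's dark wood front frame, 200 mm above the niche's origin. The frame is 20 mm thick (niche z = 180 to 200 mm); its clear opening is 150 mm (x, -75 to 75) by 290 mm (y, -145 to 145), so it overhangs the inside by 40 mm along each long side and by 50 mm at each end.
- level: spirit level, aluminium, 230 x 50 x 22 mm, lying flat on the bench, shorter and wider than the light bar; origin at the centre of its underside, x along its length. Bystander.
- driver: white plastic power supply box for the light, 40 x 150 x 26 mm, lying on the niche's back panel beside the far long side, half under the frame; origin at the centre of its underside, y along its length. Bystander.
- clip_box: small cardboard box of light clips, 40 x 52 x 30 mm, standing on top of the niche's frame at its near left corner; origin at the centre of its underside. Bystander.
- tape_measure: black pocket tape measure 70 x 62 x 36 mm; origin at the centre of its underside. Bystander.
- screw_pot: open steel pot for screws, 70 mm across, 50 mm high, standing on top of the niche's frame at its far right corner; origin at the centre of its underside. Bystander.
- masking_tape: roll of masking tape lying flat, 100 mm across, 24 mm high; origin at the centre of its underside. Bystander.

How it is judged (in metres and radians):
On the way:
1. the bar is tipped through the opening: one end is inside under the frame while the other end is still above the frame (((z of bar_end_a in the frame of niche between 0.01 and 0.172 m and x of bar_end_a in the frame of niche between -0.115 and 0.115 m and y of bar_end_a in the frame of niche between -0.195 and 0.195 m and z of bar_end_b in the frame of niche above 0.2 m) or (z of bar_end_b in the frame of niche between 0.01 and 0.172 m and x of bar_end_b in the frame of niche between -0.115 and 0.115 m and y of bar_end_b in the frame of niche between -0.195 and 0.195 m and z of bar_end_a in the frame of niche above 0.2 m))), for 0.05 s.
At the end, for the whole second after the job is handed in: Gripper holds the bar at rest in the niche: ends 4 mm or more past each end of the opening, 25 to 170 mm above the niche underside, level to 7 deg, parallel to the long sides to 8 deg, centred between them to 25 mm, touching neither niche nor power supply (((y of bar_end_a in the frame of niche above 0.149 m and y of bar_end_b in the frame of niche below -0.149 m) or (y of bar_end_a in the frame of niche below -0.149 m and y of bar_end_b in the frame of niche above 0.149 m)) and z of bar_end_a in the frame of niche between 0.025 and 0.17 m and z of bar_end_b in the frame of niche between 0.025 and 0.17 m and x of light_bar in the frame of niche between -0.025 and 0.025 m and angle between the x axis of light_bar and the y axis of niche, either way round below 0.14 rad and angle between light_bar's own x axis and vertical between 1.451 and 1.691 rad and contact force between light_bar and niche below 0.2 N and contact force between light_bar and driver below 0.2 N and contact force between light_bar and the fingers above 1 N and linear speed of light_bar below 0.02 m/s); the arm keeps its last pose, push and grip.
It fails at once if the bar is forced against the niche (over 25 N) (contact force between light_bar and niche above 25 N).
It fails at once if the arm or gripper knocks the niche (over 25 N) (contact force between any of the arm, the fingers and niche above 25 N).
It fails at once if another thing on the bench or in the niche is moved by more than 30 mm (distance of any of level, driver, clip_box, tape_measure, screw_pot, masking_tape from where it was at the start of the episode above 0.03 m).
It also fails if it takes over 48 s, if anything falls off the work surface, if the arm or the gripper's body presses on something with over 40 N, if the wrist force passes 120 N, or if a joint passes its speed limit or range.

### The arm

A 6-joint arm with a two-finger parallel gripper is mounted at the origin on the work surface. World frame = base frame: x ahead of the robot, y to its left, z up, the work surface at z = 0. Lengths are in m, angles in degrees, forces in N, time in s.
With the tool pointing down it reaches from about 0.275 to 0.85 m from the base axis. Payload 19 kg.
Tool frame: the origin (TCP) lies at the very end of the fingers, on their centre line; the grasp point (between the pads) lies 19 mm behind it (robot.grip_depth is the distance from the TCP to the grasp point, in m); z points along the fingers, y is the line along which they close (so a half turn about z gives the same grasp; the last joint's range is limited). The gripper opens to 85 mm and grips with 20 to 120 N. Pads are 22 mm wide; open, the fingers measure 114 mm over their backs; the gripper's body (76 mm by 85 mm) begins 54 mm behind the grasp point. The pads swing forward as they close: fully open they stand 13 mm farther back than shut.
Start: joints at [-70.932, 8.623, 82.357, -0, 89.026, -7.678], TCP at [0.259, -0.513, 0.231] pointing down, gripper open.
Joint ranges: [-160.23, 160.23], [-39.13, 120.54], [6.94, 153.29], [-79.49, 259.48], [9.18, 160.14], [-161.06, 161.06]. Speed limits (degrees/s): [108.29, 108.29, 127.2, 172.46, 172.46, 172.46].

### API

Orientations are given as [roll, pitch, yaw] about the fixed x, y, z axes, in that order (R = Rz(yaw) Ry(pitch) Rx(roll)).
In Python, from station import robot gives the robot as it stands. The module is installed in compiled form; this text tells all that it offers.
- The arm moves only by the tool play_rows, never from a script. Its argument "plan" is a list of rows, each a list of 7 numbers: the turn, a rotation vector about the tool's x, y, z as a fraction of full scale, then the shift along the tool's x, y, z as a fraction of full scale, then the closure, from -1 (fully open) to 1 (shut). A call has 1 to 5 rows; each row shifts and turns the commanded pose from where the row before left it, along the tool's axes as they then stand; what a row does not reach is not made up. Full scale, the value 1, is 3 cm for a shift and pi rad for a turn. A row lasts 1/10 s, in which the tool goes at most 50 mm and 8.59 degrees, less where a joint would pass 70% of its speed; a pose out of reach is approached as far as the arm can. A call with a number of a shift or a turn outside -1 to 1 is refused whole. A call with a gripper value outside its range is refused whole. The fingers move at their own pace and stop on an object; "newtons" is the grip in N (left out, the last holds). Time passes only in rows, so rows that do not move let the fingers close. It gives the time, the measured TCP pose, the force, the opening and the grip force at its end, in the units of the state.
- robot.get_state(): the state, without advancing time (a new reading comes with each control period).
- robot.snapshot(name): name is "scene" or "side" or "wrist"; returns (picture, depth): 384x512x3 uint8, blue, green, red; 384x512 float32, m along the optical axis (not along the pixel's ray), 0 where there is no reading.
- robot.get_calibration(name): a dict with "K" (3x3 intrinsics, pixels), "rvec" (rotation vector, rad) and "tvec" (3), from world to camera coordinates, as OpenCV has them; the wrist camera has in their place "tool_from_camera" (4x4, takes a point from camera to tool coordinates, whose origin is the TCP and whose axes are the flange's). Camera axes: x right, y down, z forward; pixel columns grow to the right and rows downward; lengths in m; the calibration is good to about 2 mm. A picture is of the moment at which its call begins: read the wrist's pose just before it. get_calibration takes no time and is no camera call.
- robot.job_done(): hands the job in; it is judged then, once.
Trained networks look in the newest picture that a camera, given by its name, has taken for a name from the list of things; names that differ only in an ending like _2 or _b are one class to them, and where a whole thing is asked for, a point or a joint stands for the part that bears it (a point fixed in the world has none). Each returns a list of dicts, best first, with "confidence" (0 to 1); they miss things now and then, are a little off and sometimes report something else, mostly with a low value. They report only what shows in the picture. A call takes as long as a camera call.
- robot.cut_out(camera, label): "pixels" (384x512 bool, what is visible of it) and "location" ([column, row] in pixels, amid what is visible of it).
- robot.tip_of(camera, label): "location" ([column, row] in pixels: a listed point, or the origin of a listed thing).
The state is a dict: "clock": time; "q": joint angles; "dq": joint speeds; "effort": joint torques, N m; "tool_pos": TCP position; "tool_rot": TCP orientation; "contact_force": force on the tool from outside, world axes, zero at the start; "moment": the same for the moment, N m; "finger_gap": finger opening in m; "grip_force": force on a finger pad.
Only numpy, scipy, OpenCV 4.12 (cv2) and the standard library are available. Lean on these libraries where they do the work, as an engineer would, in place of code of your own. Each camera call takes 0.05 s, during which the arm holds its last target. There are 200 camera calls.

## Working session

There is one attempt and no reset: what is moved stays moved. The work goes in short steps, Python scripts to look and compute and a tool call to move; the robot and the scene stay as the last step left them, time stands still between calls to the robot, and variables do not carry over. Pictures are saved under pics/ and viewed, at most 10 in all, crops included, and the job is handed in when it is done.

Besides the shell and the picture viewer there is one more tool, called after "Request:" in YAML: its name, and indented under it one key for each argument. play_rows: Moves the arm, as the interface text tells. Shift numbers are shares of 3 cm and turn numbers shares of pi rad, none past 1 either way. Its arguments: {"type":"object","properties":{"plan":{"type":"array"},"newtons":{"type":"number"}},"required":["plan"]}

```bash
mkdir -p pics
cat > h.py <<'E'
import numpy as np, cv2
from station import robot
def cal(n):
    c=robot.get_calibration(n); K=np.array(c["K"])
    R=cv2.Rodrigues(np.array(c["rvec"],float))[0]; t=np.array(c["tvec"],float).ravel()
    return K,R,t
def world(n,depth,mask=None):
    K,R,t=cal(n); v,u=np.nonzero((depth>0)&(mask if mask is not None else True))
    d=depth[v,u]; pc=np.linalg.inv(K)@np.vstack([u*d,v*d,d])
    return (R.T@(pc-t[:,None])).T
E
python3 - <<'E'
from h import *
print(robot.get_state())
for n in("scene","side"):
    p,d=robot.snapshot(n); cv2.imwrite(f"pics/{n}0.png",p); np.save(f"{n}.npy",d)
    for l in("light_bar","niche","driver","clip_box","screw_pot","level","tape_measure","masking_tape"):
        for r in robot.cut_out(n,l)[:2]:
            w=world(n,d,r["pixels"]); 
            if len(w)==0: continue
            print(n,l,round(r["confidence"],2),np.round(r["location"]),len(w),"med",np.median(w,0).round(3),"lo",np.percentile(w,2,0).round(3),"hi",np.percentile(w,98,0).round(3))
    for l in("bar_end_a","bar_end_b","niche_mouth","light_bar"):
        print(n,l,[(round(r["confidence"],2),np.round(r["location"],1)) for r in robot.tip_of(n,l)[:2]])
E
```

```text
{'clock': 0.0, 'q': array([-7.09325319e+01,  8.65078197e+00,  8.23912583e+01,  1.09996772e-03,
        8.90247246e+01, -7.67857344e+00]), 'dq': array([-0.00810529,  0.03980822,  0.01363027,  0.0435677 , -0.01170172,
       -0.01335273]), 'effort': array([-1.54649257e-03, -7.13060617e+01, -5.70881867e+01, -4.46382946e-04,
        8.86213558e-03, -1.23847676e-05]), 'tool_pos': array([ 0.25867603, -0.51327534,  0.23069231]), 'tool_rot': array([-1.79933981e+02, -1.00107510e-02,  2.67460164e+01]), 'contact_force': array([-0.79297042,  0.03443146,  0.42602721]), 'moment': array([0.01907253, 0.00440864, 0.00568553]), 'grip_force': 0.0, 'finger_gap': 0.08555951050846695}
scene light_bar 0.6 [180. 209.] 434 med [ 0.607 -0.314  0.016] lo [ 0.437 -0.34   0.001] hi [ 0.763 -0.298  0.022]
scene niche 0.58 [180. 207.] 398 med [ 0.63  -0.313  0.016] lo [ 0.444 -0.332  0.003] hi [ 0.764 -0.297  0.022]
scene clip_box 0.54 [396. 181.] 247 med [0.488 0.403 0.227] lo [0.455 0.376 0.202] hi [0.497 0.43  0.234]
scene clip_box 0.46 [179. 211.] 379 med [ 0.639 -0.312  0.017] lo [ 0.446 -0.33   0.003] hi [ 0
[... 1333 characters left out ...]
med [0.594 0.022 0.232] lo [ 0.561 -0.002  0.205] hi [0.622 0.063 0.252]
side tape_measure 0.77 [297. 124.] 276 med [ 0.529 -0.458  0.034] lo [ 0.496 -0.502  0.007] hi [ 0.566 -0.44   0.042]
side tape_measure 0.38 [224. 251.] 18621 med [0.538 0.258 0.144] lo [0.388 0.007 0.001] hi [0.687 0.437 0.204]
side masking_tape 0.66 [267. 124.] 299 med [ 0.638 -0.449  0.02 ] lo [ 0.592 -0.504  0.003] hi [ 0.683 -0.409  0.029]
side bar_end_a [(0.82, array([310. , 154.8])), (0.7, array([226.2, 140.3]))]
side bar_end_b [(0.82, array([310. , 154.8])), (0.7, array([226.2, 140.3]))]
side niche_mouth [(0.96, array([224.1, 219.6])), (0.43, array([261.5, 184.4]))]
side light_bar [(0.83, array([263.3, 149.2]))]
```

Run:
```python
from h import *
for n in("scene","side"):
    d=np.load(n+".npy"); w=world(n,d)
    # niche frame top
    f=w[(abs(w[:,2]-.2)<.006)&(w[:,1]>-.03)&(w[:,1]<.5)&(w[:,0]>.3)&(w[:,0]<.8)]
    r=cv2.minAreaRect(f[:,:2].astype(np.float32)); print(n,"frame",len(f),np.median(f[:,2]),r)
    ins=w[(w[:,2]<.175)&(w[:,1]>.0)&(w[:,1]<.46)&(w[:,0]>.41)&(w[:,0]<.66)]
    print(" inside floor",len(ins),np.percentile(ins[:,2],[2,20,50]))
    # edges: inner opening by yaw-corrected grid
    b=w[(w[:,2]>.009)&(w[:,2]<.03)&(w[:,0]>.38)&(w[:,0]<.82)&(w[:,1]<-.26)&(w[:,1]>-.38)]
    r=cv2.minAreaRect(b[:,:2].astype(np.float32)); print(n,"bar",len(b),np.median(b[:,2]),r, np.percentile(b,[1,99],0).round(3).tolist())
# triangulation check of tips
def tri(a,b):
    Ps=[]
    for n in("scene","side"):
        K,R,t=cal(n); Ps.append(K@np.c_[R,t])
    X=cv2.triangulatePoints(Ps[0],Ps[1],np.array(a,float).reshape(2,1),np.array(b,float).reshape(2,1)); return (X[:3]/X[3]).ravel().round(4)
print("mouth",tri([333.5,183.9],[224.1,219.6]),"bar",tri([185.9,206.3],[263.3,149.2]))
print("ends",tri([199.2,180.8],[226.2,140.3]),tri([155.7,190.3],[310,154.8]),tri([199.2,180.8],[310,154.8]))
print(robot.get_calibration("wrist"))
a=cv2.imread("pics/scene0.png");b=cv2.imread("pics/side0.png")
cv2.imwrite("pics/both.png",np.vstack([a[100:390],b[90:380]]))
```

```text
scene frame 3845 0.20110742013412838 ((0.4993717670440674, 0.21258452534675598), (0.4322687089443207, 0.3541758954524994), 81.2755355834961)
 inside floor 6525 [-0.75596327 -0.74898091  0.00245103]
scene bar 358 0.017156826580821023 ((0.5953464508056641, -0.3173210620880127), (0.3419126868247986, 0.022580623626708984), 4.558262348175049) [[0.437, -0.335, 0.009], [0.765, -0.297, 0.022]]
side frame 7233 0.200592749701277 ((0.5025628805160522, 0.215741828083992), (0.4304566979408264, 0.34403350949287415), 81.37290954589844)
 inside floor 9743 [-0.00127242  0.00775608  0.03760646]
side bar 413 0.015555430565562755 ((0.5970984697341919, -0.30923235416412354), (0.07594995200634003, 0.332952082157135), 87.55237579345703) [[0.433, -0.336, 0.009], [0.762, -0.294, 0.022]]
mouth [0.5371 0.2127 0.2085] bar [ 0.604  -0.3025  0.0166]
ends [ 0.6758 -0.1728  0.177 ] [ 0.4626 -0.5065 -0.1076] [ 0.4359 -0.3275  0.0134]
{'K': array([[346.01289169,   0.        , 254.6037547 ],
       [  0.        , 346.01289169, 191.70134533],
       [  0.        ,   0.        ,   1.        ]]), 'tool_from_camera': array([[ 2.94990617e-04, -9.55173415e-01, -2.96046720e-01,
         7.49661926e-02],
       [ 9.99999949e-01,  2.45857625e-04,  2.03190679e-04,
         9.60769951e-04],
       [-1.21296992e-04, -2.96046765e-01,  9.55173439e-01,
        -1.42558685e-01],
       [ 0.00000000e+00,  0.00000000e+00,  0.00000000e+00,
         1.00000000e+00]])}
```

View pics/both.png

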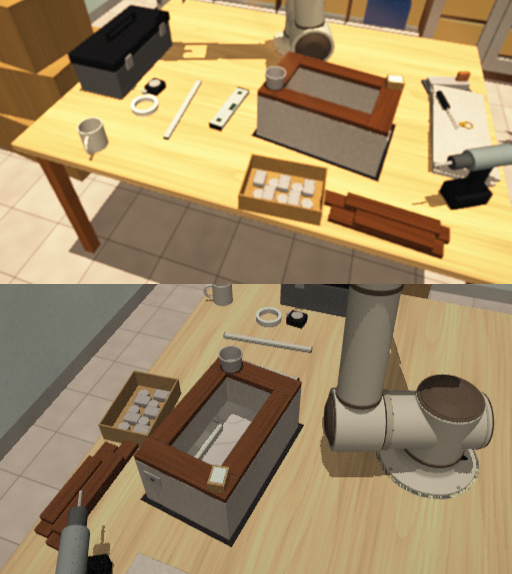

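```bash
cat >> h.py <<'E'
from scipy.optimize import minimize
def fit_frame(w,x0):
    """fit ring (262x422 outer, 150x290 opening) to points at frame-top height: x,y,yaw"""
    f=w[(abs(w[:,2]-.2)<.008)][:,:2]; f=f[np.hypot(*(f-x0[:2]).T)<.30]
    lo=w[(w[:,2]<.175)][:,:2]; lo=lo[np.hypot(*(lo-x0[:2]).T)<.30]
    def loc(p,q):
        c,s=np.cos(p[2]),np.sin(p[2]); return (q-p[:2])@np.array([[c,-s],[s,c]])
    def cost(p):
        a=abs(loc(p,f)); sd=np.maximum(a[:,0]-.131,a[:,1]-.211)      # outside outer
        si=np.minimum(.075-a[:,0],.145-a[:,1])                       # inside opening
        e=np.clip(np.maximum(sd,si),0,.015)
        b=abs(loc(p,lo)); ring=np.minimum(np.minimum(.131-b[:,0],.211-b[:,1]),np.maximum(b[:,0]-.075,b[:,1]-.145))
        return e.sum()+np.clip(ring,0,.015).sum()
    best=min((minimize(cost,[x0[0]+dx,x0[1],y],method="Nelder-Mead",options=dict(xatol=1e-5,fatol=1e-5,initial_simplex=None)) for y in np.radians([-20,-10,0,10]) for dx in(-.01,.01)),key=lambda r:r.fun)
    return best.x,best.fun/len(f),len(f)
def fit_bar(w,x0,yaw0=0.05):
    b=w[(w[:,2]>.011)&(w[:,2]<.025)][:,:2]; b=b[np.hypot(*(b-x0).T)<.2]
    b=b[abs((b-x0)@[-np.sin(yaw0),np.cos(yaw0)])<.05]
    for _ in range(4):
        m=np.median(b,0); vx,vy,cx,cy=cv2.fitLine(b.astype(np.float32),cv2.DIST_HUBER,0,.001,.001).ravel()
        if vx<0: vx,vy=-vx,-vy
        n=np.array([-vy,vx]); b=b[abs((b-[cx,cy])@n)<.014]
    s=(b-[cx,cy])@[vx,vy]; t=(b-[cx,cy])@n
    mid=(np.percentile(s,.5)+np.percentile(s,99.5))/2; tm=(np.percentile(t,2)+np.percentile(t,98))/2
    return np.array([cx,cy])+mid*np.array([vx,vy])+tm*n,np.degrees(np.arctan2(vy,vx)),np.ptp(s),np.ptp(t),len(b)
def wristworld(st,depth,mask=None):
    c=robot.get_calibration("wrist"); K=np.array(c["K"]); T=np.array(c["tool_from_camera"])
    from scipy.spatial.transform import Rotation as Ro
    v,u=np.nonzero((depth>0)&(mask if mask is not None else True)); d=depth[v,u]
    pc=(np.linalg.inv(K)@np.vstack([u*d,v*d,d])).T
    pt=pc@T[:3,:3].T+T[:3,3]
    return Ro.from_euler("xyz",st["tool_rot"],degrees=True).apply(pt)+st["tool_pos"]
E
python3 - <<'E'
from h import *
for n in("scene","side"):
    w=world(n,np.load(n+".npy"))
    p,c,k=fit_frame(w,[.535,.213]); print(n,"niche",p[:2].round(4),np.degrees(p[2]).round(2),c,k)
    print(n,"bar",fit_bar(w,np.array([.6,-.313])))
E
```

```text
scene niche [0.4983 0.2125] -8.25 0.012179424363966806 4128
scene bar (array([ 0.59896779, -0.31652025]), np.float32(4.165942), np.float64(0.34189046371514353), np.float64(0.02335322984574257), 334)
side niche [0.5426 0.2095] -8.31 0.0059664964503057276 7539
side bar (array([ 0.59790699, -0.31659296]), np.float32(4.1321516), np.float64(0.33411741196667616), np.float64(0.026913205173940982), 367)
```

Request:
play_rows:
  plan:
    - [0,0,0,1,0,0,-1]
    - [0,0,0,1,0,0,-1]
    - [0,0,0,1,0,0,-1]
    - [0,0,0,1,0,0,-1]
    - [0,0,0,1,0,0,-1]

```text
clock: 1.8
tool_pos: [0.3937, -0.4453, 0.2314]
tool_rot: [180.0, -0.0, 26.7]
contact_force: [0.6, -0.6, -0.3]
finger_gap: 0.0853
grip_force: 0.0
```

Request:
play_rows:
  plan:
    - [0,0,0,1,0,0,-1]
    - [0,0,0,1,0,0,-1]
    - [0,0,0.042,1,0,0,-1]
    - [0,0,0.042,1,0,0,-1]
    - [0,0,0.042,1,0,0,-1]

```text
clock: 2.3
tool_pos: [0.5319, -0.3887, 0.2315]
tool_rot: [180.0, -0.0, 3.8]
contact_force: [-0.7, -0.6, 0.8]
finger_gap: 0.0852
grip_force: 0.0
```

```bash
cat > plan.py <<'E'
from h import *
from scipy.spatial.transform import Rotation as Ro
def go(pos,rpy):
    """total tool-frame shift (in rows' units) and turn to a target pose"""
    st=robot.get_state(); R=Ro.from_euler("xyz",st["tool_rot"],degrees=True); T=Ro.from_euler("xyz",rpy,degrees=True)
    print("clk",st["clock"],"pos",st["tool_pos"].round(4),"rot",st["tool_rot"].round(2),"gap",round(st["finger_gap"],4),"F",st["contact_force"].round(1))
    print(" shift/3cm in present tool axes",(R.inv().apply(np.array(pos)-st["tool_pos"])/.03).round(2),"in target axes",(T.inv().apply(np.array(pos)-st["tool_pos"])/.03).round(2)," turn/pi",((R.inv()*T).as_rotvec()/np.pi).round(4))
E
python3 - <<'E'
from plan import *
st=robot.get_state(); p,d=robot.snapshot("wrist"); cv2.imwrite("pics/w1.png",p)
w=wristworld(st,d); b=fit_bar(w,np.array([.598,-.3165])); print(b)
z=w[(np.hypot(*(w[:,:2]-b[0]).T)<.1)][:,2]; print(np.percentile(z,[2,50,98]))
r=robot.cut_out("wrist","light_bar"); 
for q in r[:2]:
    m=wristworld(st,d,q["pixels"]); print(q["confidence"],np.median(m,0),np.percentile(m,[1,99],0))
print([(q["confidence"],q["location"]) for q in robot.tip_of("wrist","bar_end_a")])
y=np.radians(b[1]); g=b[0]+.06*np.array([np.cos(y),np.sin(y)])
go([*g,.10],[180,0,b[1]])
E
```

```text
(array([ 0.5560086 , -0.32380304]), np.float32(4.264835), np.float64(0.24535631404509678), np.float64(0.019949016517410913), 4261)
[-0.0014894   0.00149124  0.31653116]
0.81 [ 0.57508963 -0.3243165   0.01559751] [[ 0.43622609 -0.34031903  0.00230159]
 [ 0.67633812 -0.30808698  0.01752165]]
[(0.8, [198.7, 239.0])]
clk 2.45 pos [ 0.5319 -0.3888  0.2306] rot [-1.7996e+02  3.0000e-02  4.1500e+00] gap 0.0853 F [-0.1  0.1  0.2]
 shift/3cm in present tool axes [ 2.96 -2.1   4.35] in target axes [ 2.96 -2.1   4.35]  turn/pi [-0.0002  0.0002 -0.0006]
```

View pics/w1.png

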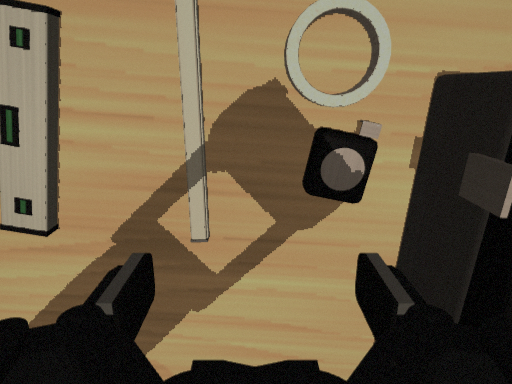

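Request:
play_rows:
  plan:
    - [0,0,0,0.9,-0.42,0.5,-1]
    - [0,0,0,0.9,-0.42,0.5,-1]
    - [0,0,0,0.9,-0.42,0.5,-1]
    - [0,0,0,0.9,-0.42,0.5,-1]
    - [0,0,0,0.9,-0.42,0.5,-1]

```text
clock: 2.95
tool_pos: [0.6612, -0.3172, 0.1559]
tool_rot: [180.0, 0.0, 4.1]
contact_force: [0.0, -0.1, 0.1]
finger_gap: 0.0851
grip_force: 0.0
```

Request:
play_rows:
  plan:
    - [0,0,0,0,0,0,-0.2]
    - [0,0,0,0,0,0,-0.2]

```text
clock: 3.15
tool_pos: [0.6605, -0.3173, 0.1559]
tool_rot: [-180.0, 0.1, 4.2]
contact_force: [-0.7, -0.6, -0.3]
finger_gap: 0.0592
grip_force: 0.0
```

Run:
```python
from plan import *
st=robot.get_state(); p,d=robot.snapshot("wrist"); cv2.imwrite("pics/w2.png",p)
w=wristworld(st,d); b=fit_bar(w,np.array([.66,-.316])); print(b)
m=w[(w[:,2]>.011)&(w[:,2]<.025)&(abs(w[:,1]+.315)<.03)]; print(np.percentile(m[:,0],[1,99.5]),np.median(m[:,2]))
y=np.radians(b[1]); u=np.array([np.cos(y),np.sin(y)]); g=b[0]+u*((.661-b[0][0])/u[0]); print(g)
go([*g,-.009+.008+.003],[180,0,b[1]])
```

```text
(array([ 0.616586  , -0.31907099]), np.float32(4.2928433), np.float64(0.30450488075151017), np.float64(0.019813761859499856), 6603)
[0.46989857 0.76603985] 0.015856120074900587
[ 0.661      -0.31573707]
clk 3.2 pos [ 0.6603 -0.3179  0.1567] rot [1.7998e+02 1.0000e-02 4.1000e+00] gap 0.0522 F [ 0.7 -0.4  0.3]
 shift/3cm in present tool axes [ 0.03 -0.07  5.16] in target axes [ 0.03 -0.07  5.16]  turn/pi [ 0.0001  0.     -0.0011]
```

Request:
play_rows:
  plan:
    - [0,0,-0.001,0.03,-0.07,0.95,-0.2]
    - [0,0,0,0,0,0.95,-0.2]
    - [0,0,0,0,0,0.95,-0.2]
    - [0,0,0,0,0,0.95,-0.2]
    - [0,0,0,0,0,0.95,-0.2]

```text
clock: 3.7
tool_pos: [0.6609, -0.3164, 0.0141]
tool_rot: [179.9, -0.1, 4.2]
contact_force: [1.2, 0.4, -0.4]
finger_gap: 0.0511
grip_force: 0.0
```

Request:
play_rows:
  plan:
    - [0,0,0,0,0,0.2,-0.2]
    - [0,0,0,0,0,0.1,-0.2]
    - [0,0,0,0,0,0,-0.2]

```text
clock: 4.0
tool_pos: [0.662, -0.3158, 0.0064]
tool_rot: [179.9, -0.1, 4.2]
contact_force: [-0.3, 0.1, 0.0]
finger_gap: 0.0514
grip_force: 0.0
```

Request:
play_rows:
  plan:
    - [0,0,0,0,0,0.08,-0.2]
    - [0,0,0,0,0,0,1]
    - [0,0,0,0,0,0,1]
    - [0,0,0,0,0,0,1]
    - [0,0,0,0,0,0,1]
  newtons: 80

```text
clock: 4.5
tool_pos: [0.6621, -0.3151, 0.0033]
tool_rot: [180.0, -0.1, 4.3]
contact_force: [-1.0, 0.8, 5.9]
finger_gap: 0.0177
grip_force: 79.3
```

Request:
play_rows:
  plan:
    - [0,0,0,0,0,0,1]
    - [0,0,0,0,0,0,1]
    - [0,0,0,0,0,0,1]

```text
clock: 4.8
tool_pos: [0.6621, -0.3151, 0.0033]
tool_rot: [180.0, -0.1, 4.3]
contact_force: [-1.8, -0.4, 7.4]
finger_gap: 0.0177
grip_force: 79.3
```

Request:
play_rows:
  plan:
    - [0,0,0,0,0,-0.5,1]
    - [0,0,0,0,0,-1,1]
    - [0,0,0,0,0,-1,1]
    - [0,0,0,0,0,-1,1]
    - [0,0,0,0,0,-1,1]

```text
clock: 5.3
tool_pos: [0.6616, -0.3148, 0.1397]
tool_rot: [180.0, -0.0, 4.3]
contact_force: [0.5, 0.1, -1.3]
finger_gap: 0.0179
grip_force: 78.3
```

Request:
play_rows:
  plan:
    - [0,0,0,0,0,-1,1]
    - [0,0,0,0,0,-1,1]
    - [0,0,0,0,0,-1,1]
    - [0,0,0,0,0,-1,1]
    - [0,0,0,0,0,-1,1]

```text
clock: 5.8
tool_pos: [0.6614, -0.3147, 0.2898]
tool_rot: [180.0, -0.0, 4.3]
contact_force: [0.3, -0.6, -2.0]
finger_gap: 0.018
grip_force: 78.3
```

Request:
play_rows:
  plan:
    - [0,0,0,0,0,-1,1]
    - [0,0,0,0,0,-1,1]
    - [0,0,0,0,0,-1,1]
    - [0,0,0,0,0,-1,1]
    - [0,0,0,0,0,0,1]

```text
clock: 6.3
tool_pos: [0.6614, -0.3148, 0.413]
tool_rot: [179.8, -0.3, 4.2]
contact_force: [0.4, -1.3, -0.3]
finger_gap: 0.0179
grip_force: 78.4
```

```bash
cat >> plan.py <<'E'
def barfit(w_tool):
    """bar in tool frame: points near finger line"""
    m=w_tool[(abs(w_tool[:,1])<.03)&(w_tool[:,2]>-.03)&(w_tool[:,2]<.03)&(abs(w_tool[:,0])<.3)]
    return m
def totool(st,w): return Ro.from_euler("xyz",st["tool_rot"],degrees=True).inv().apply(w-st["tool_pos"])
E
python3 - <<'E'
from plan import *
st=robot.get_state(); p,d=robot.snapshot("wrist"); cv2.imwrite("pics/w3.png",p)
m=barfit(totool(st,wristworld(st,d)))
m=m[m[:,0]>.02]
for a in np.arange(.02,.12,.02):
    k=m[(m[:,0]>=a)&(m[:,0]<a+.02)]
    if len(k): print(round(a,2),len(k),np.percentile(k,[5,50,95],0)[:,1:].round(4).tolist())
print("xmax",np.percentile(m[:,0],99.5))
w=world("side",robot.snapshot("side")[1]); t=totool(st,w); k=t[(abs(t[:,1])<.02)&(abs(t[:,2])<.02)&(abs(t[:,0])<.26)]
print("side x ext",np.percentile(k[:,0],[1,99]),len(k)); L=k[k[:,0]<-.12];H=k[k[:,0]>.03]; print(np.median(L,0),np.median(H,0))
w=world("scene",robot.snapshot("scene")[1]); t=totool(st,w); k=t[(abs(t[:,1])<.02)&(abs(t[:,2])<.02)&(abs(t[:,0])<.26)]
print("scene x ext",np.percentile(k[:,0],[1,99]),len(k)); L=k[k[:,0]<-.12];H=k[k[:,0]>.03]; print(np.median(L,0),np.median(H,0))
go([.55,.21,.45],[180,0,81.8])
E
```

```text
0.02 2270 [[-0.0076, -0.0135], [0.0013, -0.0125], [0.0098, -0.0068]]
0.04 2597 [[-0.0076, -0.0137], [0.0013, -0.0126], [0.0098, -0.0069]]
0.06 2987 [[-0.0076, -0.0138], [0.0012, -0.0126], [0.0098, -0.007]]
0.08 3444 [[-0.0075, -0.0139], [0.0012, -0.0127], [0.0098, -0.007]]
0.1 497 [[-0.0079, -0.0137], [0.0012, -0.0122], [0.0104, -0.0069]]
xmax 0.10236833963723196
side x ext [-0.20663714  0.10028477] 725
[-0.16221321 -0.00701261 -0.00745402] [ 0.06670628 -0.00680898 -0.00669358]
scene x ext [-0.22388032  0.10537401] 494
[-0.17557068 -0.00833536 -0.00795658] [ 0.07521445 -0.00647639 -0.00682195]
clk 6.45 pos [ 0.6616 -0.3149  0.4068] rot [-1.7997e+02  4.0000e-02  4.2500e+00] gap 0.0178 F [-1.2  0.1 -1.6]
 shift/3cm in present tool axes [ -2.41 -17.72  -1.43] in target axes [16.79 -6.18 -1.44]  turn/pi [-3.000e-04  1.000e-04 -4.308e-01]
```

Request:
play_rows:
  plan:
    - [0,0,-0.024,-0.13,-0.98,-0.08,1]
    - [0,0,-0.024,-0.06,-0.99,-0.08,1]
    - [0,0,-0.024,0.02,-0.99,-0.08,1]
    - [0,0,-0.024,0.09,-0.99,-0.08,1]
    - [0,0,-0.024,0.17,-0.98,-0.08,1]

```text
clock: 6.95
tool_pos: [0.6304, -0.1681, 0.4182]
tool_rot: [-179.9, 0.1, 26.0]
contact_force: [0.6, 0.7, -1.9]
finger_gap: 0.0177
grip_force: 78.4
```

Request:
play_rows:
  plan:
    - [0,0,-0.024,0.24,-0.96,-0.08,1]
    - [0,0,-0.024,0.31,-0.94,-0.08,1]
    - [0,0,-0.024,0.38,-0.92,-0.08,1]
    - [0,0,-0.024,0.45,-0.89,-0.08,1]
    - [0,0,-0.024,0.51,-0.85,-0.08,1]

```text
clock: 7.45
tool_pos: [0.5994, -0.0225, 0.4303]
tool_rot: [-179.9, 0.1, 47.6]
contact_force: [0.6, -0.2, -0.8]
finger_gap: 0.0181
grip_force: 78.4
```

Request:
play_rows:
  plan:
    - [0,0,-0.024,0.58,-0.81,-0.08,1]
    - [0,0,-0.024,0.64,-0.76,-0.08,1]
    - [0,0,-0.024,0.69,-0.71,-0.08,1]
    - [0,0,-0.024,0.74,-0.66,-0.08,1]
    - [0,0,-0.024,0.79,-0.6,-0.08,1]

```text
clock: 7.95
tool_pos: [0.5687, 0.1231, 0.4424]
tool_rot: [-179.9, 0.0, 69.2]
contact_force: [-0.3, -0.2, -1.7]
finger_gap: 0.0181
grip_force: 78.4
```

Request:
play_rows:
  plan:
    - [0,0,-0.024,0.83,-0.54,-0.08,1]
    - [0,0,-0.024,0.87,-0.48,-0.08,1]
    - [0,0,-0.024,0.9,-0.41,-0.08,1]
    - [0,0,0,0,0,0,1]
    - [0,0,0,0,0,0,1]

```text
clock: 8.45
tool_pos: [0.5503, 0.2095, 0.4496]
tool_rot: [-179.9, 0.0, 82.0]
contact_force: [1.2, -1.3, -1.0]
finger_gap: 0.0178
grip_force: 78.5
```

Run:
```python
from plan import *
st=robot.get_state(); p,d=robot.snapshot("wrist"); cv2.imwrite("pics/w4.png",p)
w=wristworld(st,d)
x,c,k=fit_frame(w,[.537,.212]); print("wrist niche",x[:2].round(4),np.degrees(x[2]).round(2),c,k)
f=w[(abs(w[:,2]-.2)<.012)]; print(np.percentile(f,[1,50,99],0).round(3))
p,d=robot.snapshot("side"); x,c,k=fit_frame(world("side",d),[.537,.212]); print("side",x[:2].round(4),np.degrees(x[2]).round(2),c)
go([.55,.21,.45],[180,0,81.7]); print(st["q"].round(1))
```

```text
wrist niche [0.545  0.2257] -8.39 0.004092781823859008 29906
[[0.4   0.033 0.191]
 [0.516 0.237 0.2  ]
 [0.686 0.373 0.202]]
side [0.5426 0.2095] -8.3 0.0057921688404806914
clk 8.55 pos [0.5507 0.2085 0.4499] rot [-1.7994e+02  3.0000e-02  8.1930e+01] gap 0.018 F [-0.1  0.4 -1.1]
 shift/3cm in present tool axes [ 0.05 -0.03 -0.  ] in target axes [ 0.05 -0.03 -0.  ]  turn/pi [-0.0003  0.0002  0.0013]
[ 13.3  12.2  53.1  -0.  114.8  21.3]
```

View pics/w4.png

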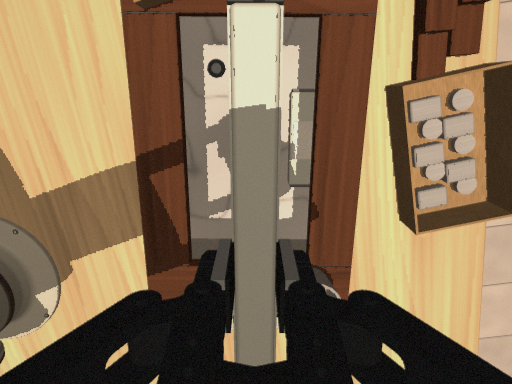

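```bash
cat >> plan.py <<'E'
def edges(w,c=(.54,.212),yaw=-8.35,lim=.135):
    a=np.radians(yaw); q=(w[:,:2]-c)@np.array([[np.cos(a),-np.sin(a)],[np.sin(a),np.cos(a)]])
    f=q[abs(w[:,2]-.2)<.006]
    for y0 in np.arange(-.12,.13,.04):
        s=f[(abs(f[:,1]-y0)<.02),0]; s=s[abs(s)<.16]; n,p=s[s<-.03],s[s>.03]
        if len(n)>20 and len(p)>20: print("y",round(y0,2),"near",np.percentile(n,[1,99]).round(4),"far",np.percentile(p,[1,99]).round(4))
    for x0 in(-.06,-.04,.04,.06):
        s=f[(abs(f[:,0]-x0)<.01),1]; s=s[abs(s)<.25]; n,p=s[s<-.1],s[s>.1]
        print("x",x0,"right",np.percentile(n,[1,99]).round(4) if len(n)>20 else "","left",np.percentile(p,[1,99]).round(4) if len(p)>20 else "")
E
python3 - <<'E'
from plan import *
st=robot.get_state(); p,d=robot.snapshot("wrist"); print("wrist"); edges(wristworld(st,d))
for n in("side","scene"):
    p,d=robot.snapshot(n); print(n); edges(world(n,d))
E
```

```text
wrist
y -0.12 near [-0.1271 -0.0721] far [0.0781 0.133 ]
y -0.08 near [-0.1271 -0.0721] far [0.0779 0.1329]
y -0.04 near [-0.1269 -0.0721] far [0.078  0.1328]
y 0.0 near [-0.1268 -0.0721] far [0.0779 0.133 ]
y 0.04 near [-0.127  -0.0721] far [0.078  0.1329]
y 0.08 near [-0.127 -0.072] far [0.078 0.133]
y 0.12 near [-0.1271 -0.0721] far [0.0779 0.133 ]
x -0.06 right [-0.1693 -0.1462] left [0.1429 0.1541]
x -0.04 right  left [0.1429 0.1541]
x 0.04 right  left [0.143  0.1546]
x 0.06 right  left [0.143  0.1546]
side
y -0.12 near [-0.1292 -0.0741] far [0.0762 0.1315]
y -0.08 near [-0.1298 -0.0741] far [0.0762 0.132 ]
y -0.04 near [-0.1294 -0.0737] far [0.0758 0.1318]
y 0.0 near [-0.1297 -0.0738] far [0.0754 0.1317]
y 0.04 near [-0.1295 -0.0742] far [0.0763 0.1324]
y 0.08 near [-0.1298 -0.0741] far [0.076 0.132]
y 0.12 near [-0.1295 -0.0738] far [0.0756 0.1315]
x -0.06 right [-0.211  -0.1441] left [0.1466 0.211 ]
x -0.04 right [-0.2103 -0.1444] left [0.1454 0.2103]
x 0.04 right [-0.2114 -0.1442] left [0.145  0.2099]
x 0.06 right [-0.2104 -0.1424] left [0.1457 0.2101]
scene
y -0.12 near [-0.1276 -0.0687] far [0.0757 0.1343]
y -0.08 near [-0.1283 -0.071 ] far [0.0767 0.1345]
y -0.04 near [-0.13   -0.0719] far [0.077  0.1342]
y 0.0 near [-0.1279 -0.0716] far [0.0759 0.1341]
y 0.04 near [-0.1317 -0.0706] far [0.077  0.1334]
y 0.08 near [-0.1297 -0.0709] far [0.0774 0.1343]
y 0.12 near [-0.1292 -0.0711] far [0.0784 0.1344]
x -0.06 right [-0.2103 -0.1057] left [0.1457 0.2092]
x -0.04 right [-0.2102 -0.1448] left [0.1453 0.2091]
x 0.04 right  left [0.1458 0.2094]
x 0.06 right  left [0.1454 0.2094]
```

```bash
cat > path.py <<'E'
from plan import *
C=np.array([.542,.2117]); A=np.radians(-8.35); ex=np.array([np.cos(A),np.sin(A)]); ey=np.array([-np.sin(A),np.cos(A)])
def ax(f): return np.array([np.cos(f),np.sin(f)]),np.array([np.sin(f),-np.cos(f)])
def tcp(f,low):  X,Z=ax(f); return np.array(low)+.231*X+.0048*Z
def rect(x0,x1,z0,z1,n=25):
    x=np.linspace(x0,x1,n);z=np.linspace(z0,z1,n); g=np.array(np.meshgrid(x,z)).reshape(2,-1).T; return g
P={"bar":rect(-.231,.104,-.0128,.0032,60),"fing":rect(-.013,.013,-.075,0),"hand":rect(-.045,.045,-.25,-.073),"cam":rect(.03,.12,-.2,-.11)}
def box(p,y0,y1,z0,z1):
    d=np.maximum([y0-p[:,0],z0-p[:,1]],[p[:,0]-y1,p[:,1]-z1]); return np.where((d>0).any(0),np.hypot(*np.maximum(d,0)),d.max(0)).min()
def clear(f,t):
    X,Z=ax(f); o={}
    for k,g in P.items():
        p=t+g[:,:1]*X+g[:,1:]*Z
        o[k]=min(box(p,-.211,-.145,.18,.2),box(p,.145,.211,.18,.2),box(p,-.211,-.195,0,.2),box(p,.195,.211,0,.2),box(p,-.2,.2,0,.026))
    return o
# (tilt deg, low end y,z)
W=[(38,-.09,.26),(38,-.12,.15),(33,-.175,.065),(20,-.18,.055),(10,-.172,.10),(0,-.1675,.14)]
if __name__=="__main__":
    T=[(np.radians(f),tcp(np.radians(f),(y,z))) for f,y,z in W]
    for i,((f0,t0),(f1,t1)) in enumerate(zip(T,T[1:])):
        cs=[clear(f0+(f1-f0)*s,t0+(t1-t0)*s) for s in np.linspace(0,1,21)]
        print(i,i+1,{k:round(1000*min(c[k] for c in cs)) for k in P})
    for (f,t),w in zip(T,W): print(w,"tcp niche y,z",t.round(4),"world",(C+ey*t[0]-.0012*ex).round(4),"high end",(t+.104*ax(f)[0]).round(3))
def target(f,t):
    X,Z=ax(np.radians(f)); X3=np.r_[ey*X[0],X[1]]; Z3=np.r_[ey*Z[0],Z[1]]; R=np.c_[X3,np.cross(Z3,X3),Z3]
    return np.r_[C+ey*t[0]-.0012*ex,t[1]],Ro.from_matrix(R).as_euler("xyz",degrees=True)
def upcoming(i):
    f,y,z=W[i]; go(*target(f,tcp(np.radians(f),(y,z))))
E
python3 path.py; python3 -c "
from path import *; upcoming(0)"
```

```text
0 1 {'bar': 26, 'fing': 119, 'hand': 175, 'cam': 230}
1 2 {'bar': 16, 'fing': 102, 'hand': 87, 'cam': 163}
2 3 {'bar': 12, 'fing': 99, 'hand': 87, 'cam': 80}
3 4 {'bar': 8, 'fing': 82, 'hand': 59, 'cam': 62}
4 5 {'bar': 14, 'fing': 68, 'hand': 37, 'cam': 45}
(38, -0.09, 0.26) tcp niche y,z [0.095  0.3984] world [0.5546 0.3059] high end [0.177 0.462]
(38, -0.12, 0.15) tcp niche y,z [0.065  0.2884] world [0.5502 0.2762] high end [0.147 0.352]
(33, -0.175, 0.065) tcp niche y,z [0.0213 0.1868] world [0.5439 0.233 ] high end [0.109 0.243]
(20, -0.18, 0.055) tcp niche y,z [0.0387 0.1295] world [0.5464 0.2502] high end [0.136 0.165]
(10, -0.172, 0.1) tcp niche y,z [0.0563 0.1354] world [0.549  0.2676] high end [0.159 0.153]
(0, -0.1675, 0.14) tcp niche y,z [0.0635 0.1352] world [0.55   0.2747] high end [0.167 0.135]
clk 8.7 pos [0.5509 0.2083 0.4504] rot [-1.7998e+02  1.0000e-02  8.1920e+01] gap 0.018 F [-0.6  0.2 -0.9]
 shift/3cm in present tool axes [ 3.24 -0.33  1.73] in target axes [ 1.48 -0.35  3.36]  turn/pi [-0.0006  0.2112  0.0014]
```

Request:
play_rows:
  plan:
    - [0,0.042,0,0,0,0,1]
    - [0,0.042,0,0,0,0,1]
    - [0,0.042,0,0,0,0,1]
    - [0,0.042,0,0,0,0,1]
    - [0,0.043,0.0014,0,0,0,1]

```text
clock: 9.2
tool_pos: [0.5509, 0.2083, 0.4514]
tool_rot: [-179.9, -38.3, 81.6]
contact_force: [0.1, 0.3, -2.3]
finger_gap: 0.0176
grip_force: 78.5
```

Request:
play_rows:
  plan:
    - [0,0,0,0.37,-0.09,0.84,1]
    - [0,0,0,0.37,-0.09,0.84,1]
    - [0,0,0,0.37,-0.09,0.84,1]
    - [0,0,0,0.37,-0.08,0.84,1]
    - [0,0,0,0,0,0,1]

```text
clock: 9.7
tool_pos: [0.5535, 0.3081, 0.3965]
tool_rot: [-179.6, -37.9, 81.6]
contact_force: [0.3, -0.3, -1.5]
finger_gap: 0.0178
grip_force: 78.6
```

```bash
sed -i 's/(20,-.18,.055),(10,-.172,.10)/(18,-.18,.052),(9,-.174,.095)/' path.py; python3 path.py | head -5
python3 - <<'E'
from path import *
st=robot.get_state(); print(st["q"].round(1))
for n in("side","scene"):
    p,d=robot.snapshot(n); cv2.imwrite(f"pics/{n}1.png",p); t=totool(st,world(n,d)); k=t[(abs(t[:,1])<.02)&(abs(t[:,2])<.025)&(abs(t[:,0])<.26)]
    print(n,"ext",np.percentile(k[:,0],[1,99]).round(3)); L=k[k[:,0]<-.12];H=k[k[:,0]>.03]; print(np.median(L,0).round(4),np.median(H,0).round(4))
p,d=robot.snapshot("wrist"); m=barfit(totool(st,wristworld(st,d))); m=m[m[:,0]>.03]; print(np.percentile(m,[5,50,95],0)[:,1:].round(4).tolist(),np.percentile(m[:,0],99.5))
upcoming(0);upcoming(1)
E
```

```text
0 1 {'bar': 26, 'fing': 119, 'hand': 175, 'cam': 230}
1 2 {'bar': 16, 'fing': 102, 'hand': 87, 'cam': 163}
2 3 {'bar': 12, 'fing': 89, 'hand': 84, 'cam': 65}
3 4 {'bar': 13, 'fing': 84, 'hand': 57, 'cam': 51}
4 5 {'bar': 20, 'fing': 68, 'hand': 37, 'cam': 45}
[ 3.8  3.4 77.  37.1 90.6 15.4]
side ext [-0.224  0.107]
[-0.1713 -0.0099 -0.0086] [ 0.0809 -0.0084 -0.0075]
scene ext [-0.224  0.106]
[-0.172   0.0066 -0.0093] [ 0.0715  0.007  -0.0097]
[[-0.0086, -0.0144], [0.0003, -0.0133], [0.0089, -0.0076]] 0.10159085628511504
clk 9.85 pos [0.5542 0.3061 0.3988] rot [-179.84  -37.97   81.67] gap 0.0178 F [ 0.6 -0.6 -1.4]
 shift/3cm in present tool axes [-0.01  0.01  0.01] in target axes [-0.01  0.01  0.01]  turn/pi [-0.0009  0.0001  0.0001]
clk 9.85 pos [0.5542 0.3061 0.3988] rot [-179.84  -37.97   81.67] gap 0.0178 F [ 0.6 -0.6 -1.4]
 shift/3cm in present tool axes [-3.06  0.02  2.28] in target axes [-3.06  0.01  2.28]  turn/pi [-0.0009  0.0001  0.0001]
```

View pics/side1.png

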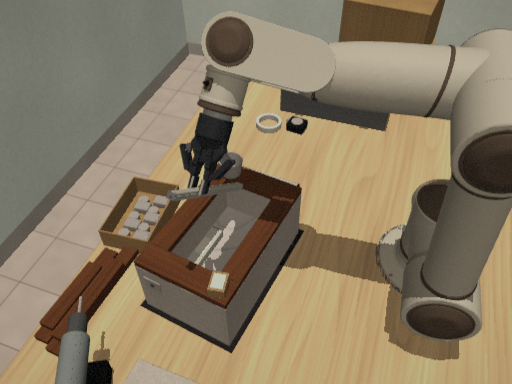

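The side view shows the tipped bar from (170,195) to its low end at (240,185), over the opening. The pot, clip box and driver have not moved.

Request:
play_rows:
  plan:
    - [0,0,0,-0.61,0,0.46,1]
    - [0,0,0,-0.61,0,0.46,1]
    - [0,0,0,-0.61,0,0.46,1]
    - [0,0,0,-0.61,0,0.45,1]
    - [0,0,0,-0.61,0,0.45,1]

```text
clock: 10.35
tool_pos: [0.5499, 0.2757, 0.2881]
tool_rot: [-179.9, -38.0, 81.6]
contact_force: [0.2, -0.8, -2.0]
finger_gap: 0.0178
grip_force: 78.7
```

Request:
play_rows:
  plan:
    - [0,0,0,0,0,0,1]

```text
clock: 10.45
tool_pos: [0.5493, 0.2754, 0.2862]
tool_rot: [-179.6, -37.9, 81.4]
contact_force: [0.4, 0.3, -1.4]
finger_gap: 0.0177
grip_force: 78.6
```

```bash
python3 -c "
from path import *
upcoming(1);upcoming(2)"
```

```text
clk 10.45 pos [0.5493 0.2754 0.2862] rot [-179.59  -37.92   81.43] gap 0.0177 F [ 0.4  0.3 -1.4]
 shift/3cm in present tool axes [ 0.07  0.03 -0.04] in target axes [ 0.07  0.03 -0.04]  turn/pi [-0.0015  0.0004 -0.001 ]
clk 10.45 pos [0.5493 0.2754 0.2862] rot [-179.59  -37.92   81.43] gap 0.0177 F [ 0.4  0.3 -1.4]
 shift/3cm in present tool axes [-3.16  0.05  1.74] in target axes [-3.    0.03  2.  ]  turn/pi [-0.0016 -0.0273 -0.0009]
```

Request:
play_rows:
  plan:
    - [0,-0.0055,0,-0.63,0.01,0.36,1]
    - [0,-0.0055,0,-0.62,0,0.37,1]
    - [0,-0.0055,0,-0.62,0,0.38,1]
    - [0,-0.0055,0,-0.61,0,0.39,1]
    - [0,-0.0055,0,-0.6,0,0.4,1]

```text
clock: 10.95
tool_pos: [0.5434, 0.2355, 0.186]
tool_rot: [-179.8, -32.9, 81.7]
contact_force: [0.6, 0.6, -2.0]
finger_gap: 0.0173
grip_force: 78.6
```

```bash
python3 -c "
from path import *
upcoming(2);upcoming(3)
st=robot.get_state();p,d=robot.snapshot('side'); cv2.imwrite('pics/side2.png',cv2.resize(p[100:330,80:380],None,fx=2,fy=2))
t=totool(st,world('side',d)); k=t[(abs(t[:,1])<.02)&(abs(t[:,2])<.02)&(abs(t[:,0])<.24)];H=k[k[:,0]>.03];print(np.median(H,0).round(4),np.percentile(k[:,0],[1,99]))
"
```

```text
clk 10.95 pos [0.5434 0.2355 0.186 ] rot [-179.81  -32.94   81.7 ] gap 0.0173 F [ 0.6  0.6 -2. ]
 shift/3cm in present tool axes [-0.05  0.03 -0.06] in target axes [-0.05  0.03 -0.06]  turn/pi [-0.0012  0.0003  0.0002]
clk 10.95 pos [0.5434 0.2355 0.186 ] rot [-179.81  -32.94   81.7 ] gap 0.0173 F [ 0.6  0.6 -2. ]
 shift/3cm in present tool axes [-0.73  0.04  2.2 ] in target axes [-0.14  0.03  2.31]  turn/pi [-0.0012 -0.083   0.0004]
[ 0.0807 -0.0072 -0.0108] [-0.22402678  0.10744687]
```

View pics/side2.png

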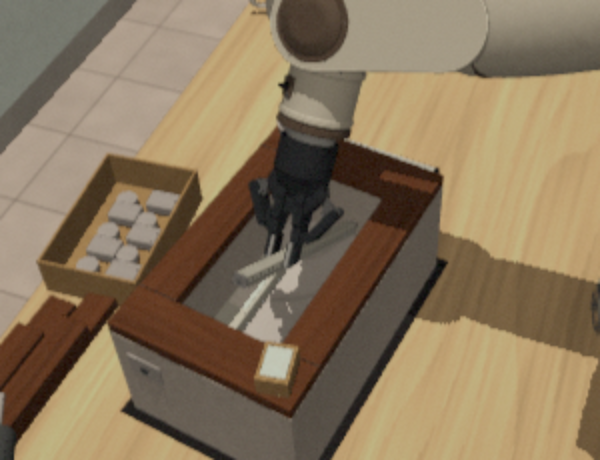

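The bar is tipped through: its high end at (240,275) is above the frame, and its low end at (355,228) is inside. Next I level it underneath.

Request:
play_rows:
  plan:
    - [0,-0.0166,0,-0.15,0.01,0.44,1]
    - [0,-0.0166,0,-0.12,0,0.45,1]
    - [0,-0.0166,0,-0.1,0,0.45,1]
    - [0,-0.0166,0,-0.08,0,0.46,1]
    - [0,-0.0166,0,-0.06,0,0.46,1]

```text
clock: 11.5
tool_pos: [0.5464, 0.2534, 0.1197]
tool_rot: [-179.9, -18.0, 81.8]
contact_force: [-0.7, -0.2, -1.2]
finger_gap: 0.0178
grip_force: 78.6
```

```bash
python3 -c "
from path import *
upcoming(3);upcoming(4)
st=robot.get_state();p,d=robot.snapshot('wrist'); m=barfit(totool(st,wristworld(st,d))); m=m[m[:,0]>.03]; print(np.percentile(m,[5,50,95],0)[:,1:].round(4).tolist(),np.percentile(m[:,0],99.5))
"
```

```text
clk 11.5 pos [0.5464 0.2534 0.1197] rot [-179.87  -17.98   81.76] gap 0.0178 F [-0.7 -0.2 -1.2]
 shift/3cm in present tool axes [-0.03  0.02  0.02] in target axes [-0.03  0.02  0.02]  turn/pi [-0.0009  0.0001  0.0006]
clk 11.5 pos [0.5464 0.2534 0.1197] rot [-179.87  -17.98   81.76] gap 0.0178 F [-0.7 -0.2 -1.2]
 shift/3cm in present tool axes [ 0.48  0.02 -0.08] in target axes [ 0.46  0.02 -0.15]  turn/pi [-0.0008 -0.0499  0.0007]
[[-0.0086, -0.0141], [0.0002, -0.013], [0.0088, -0.0073]] 0.10140311118969132
```

Request:
play_rows:
  plan:
    - [0,-0.0125,0,0.12,0,-0.02,1]
    - [0,-0.0125,0,0.12,0,-0.02,1]
    - [0,-0.0125,0,0.12,0.01,-0.03,1]
    - [0,-0.0125,0,0.11,0.01,-0.04,1]
    - [0,0,0,0,0,0,1]

```text
clock: 12.05
tool_pos: [0.5489, 0.2667, 0.1275]
tool_rot: [-179.9, -9.1, 81.9]
contact_force: [0.8, 0.1, -1.4]
finger_gap: 0.0183
grip_force: 78.6
```

```bash
python3 -c "
from path import *
upcoming(4);upcoming(5)"
```

```text
clk 12.05 pos [0.5489 0.2667 0.1275] rot [-179.88   -9.11   81.85] gap 0.0183 F [ 0.8  0.1 -1.4]
 shift/3cm in present tool axes [-0.02 -0.    0.03] in target axes [-0.02 -0.    0.03]  turn/pi [-0.0009 -0.0006  0.0011]
clk 12.05 pos [0.5489 0.2667 0.1275] rot [-179.88   -9.11   81.85] gap 0.0183 F [ 0.8  0.1 -1.4]
 shift/3cm in present tool axes [ 0.31 -0.   -0.21] in target axes [ 0.27 -0.   -0.26]  turn/pi [-0.0008 -0.0506  0.0012]
```

Request:
play_rows:
  plan:
    - [0,-0.0126,0,0.08,0,-0.06,1]
    - [0,-0.0126,0,0.08,0,-0.06,1]
    - [0,-0.0126,0,0.07,0,-0.06,1]
    - [0,-0.0126,0.001,0.06,0,-0.06,1]
    - [0,0,0,0,0,0,1]

```text
clock: 12.55
tool_pos: [0.5498, 0.2742, 0.1351]
tool_rot: [-179.8, -0.1, 81.7]
contact_force: [0.7, 0.3, -1.7]
finger_gap: 0.0176
grip_force: 78.6
```

Request:
play_rows:
  plan:
    - [0,0,0,0,0,0,1]
    - [0,0,0,0,0,0,1]

```text
clock: 12.75
tool_pos: [0.5498, 0.2733, 0.135]
tool_rot: [-179.8, -0.1, 81.6]
contact_force: [0.2, -0.1, -0.8]
finger_gap: 0.0178
grip_force: 78.6
```

Run:
```python
from path import *
upcoming(5)
st=robot.get_state();p,d=robot.snapshot('wrist'); cv2.imwrite('pics/w5.png',p)
w=wristworld(st,d); m=barfit(totool(st,w)); m=m[m[:,0]>.03]; print(np.percentile(m,[5,50,95],0)[:,1:].round(4).tolist(),np.percentile(m[:,0],99.5)); edges(w)
n=Ro.from_euler("xyz",st["tool_rot"],degrees=True)
for e in(-.231,-.0635,.104):
    q=n.apply([e,.0008,-.0048])+st["tool_pos"]; print("niche xyz",((q[:2]-C)@ex).round(4),((q[:2]-C)@ey).round(4),q[2].round(4))
p,d=robot.snapshot('side'); cv2.imwrite('pics/side3.png',cv2.resize(p[100:330,80:380],None,fx=2,fy=2))
```

```text
clk 12.75 pos [0.5498 0.2733 0.135 ] rot [-1.7982e+02 -9.0000e-02  8.1600e+01] gap 0.0178 F [ 0.2 -0.1 -0.8]
 shift/3cm in present tool axes [ 0.05  0.   -0.01] in target axes [ 0.05  0.   -0.01]  turn/pi [-0.001  -0.0005 -0.0003]
[[-0.0085, -0.0138], [0.0003, -0.0127], [0.0088, -0.007]] 0.08356800472547003
y 0.04 near [-0.0727 -0.0313] far [0.0336 0.0776]
y 0.08 near [-0.0721 -0.0319] far [0.034  0.0531]
x -0.06 right  left [0.1431 0.1524]
x -0.04 right  left [0.1431 0.1526]
x 0.04 right  left [0.1431 0.1525]
x 0.06 right  left [0.1431 0.1524]
niche xyz -0.0006 -0.169 0.1394
niche xyz -0.0005 -0.0015 0.1396
niche xyz -0.0004 0.166 0.1399
```

View pics/side3.png

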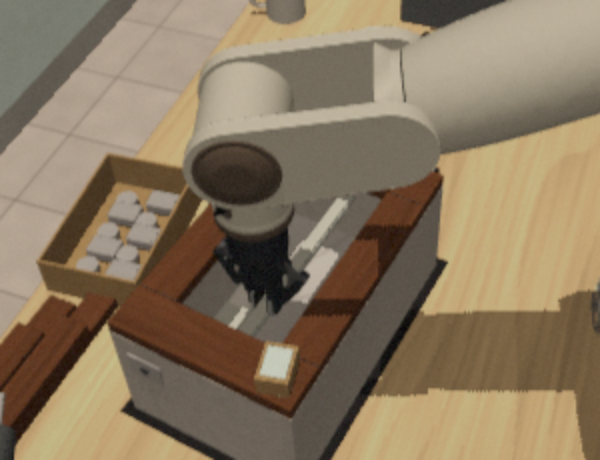

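View pics/w5.png

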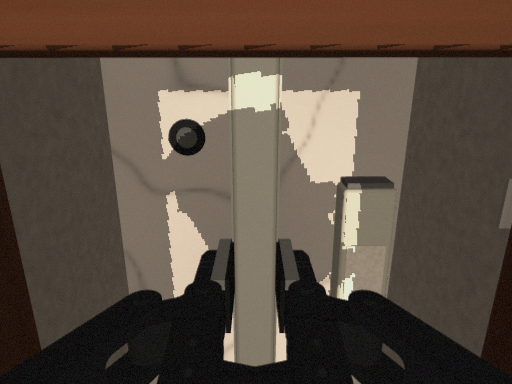

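The wrist view shows the bar at column 255, with its end tucked under the frame edge at row 57. The side view shows it centred and level, clear of the driver and sides. I'm handing the job in.

```bash
python3 -c "
from station import robot
print(robot.job_done())"
```

```text
the job is handed in; nothing more can be done
None
```

The light bar went in end first. I handed the job in at about 13 s with the bar held level and centred in the niche, both ends about 20 mm under the frame, no sign of contact, and no verdict returned.

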